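Take up the belt of a bench grinder and hold its guard cover shut

TASK

A new belt has just been fitted on the bench belt grinder. Pull its sprung tension lever right through to the stop and ease it back slowly, under control, to rest, so that the belt takes up; next turn the quarter-turn wing fastener on the ajar guard cover until the wing lines up with the two small ribs on the cover, so that its cross-bar matches the slot below. Then press the cover down flush on its frame, against its sprung hinge, and keep pressing: finish while still holding it shut, as the side screws will be put in while you hold, and leave the tools, the can and the tin undisturbed.

Things in the scene. Friction and masses are not known exactly. Their poses are not given: they have to be found in the camera images.
- grinder: Bench belt grinder, bolted, base 250 x 440 mm. Origin: centre of its underside, on the bench; x from its front (belt side, robot's side) to its back, y to its left, z up. Left half (y 0 to 220 mm): drive bay, its rim 152 mm high: the frame on which the cover shuts. Right half: deck 140 mm high. Motor behind to x = 226 mm, 134 mm high. But for cover, fastener, handle and tin nothing is above 172 mm.
- lever (a joint): Belt-tension lever on an upright pivot. 0: at rest on its stop, pointing to the machine's right and slightly back. Grows as the handle is pulled to the front (clockwise from above), up to the stop at 0.75 rad. A spring pulls it back to 0: about 3 N at the handle near rest, 8 N at the stop, plus drag of 2.7 N per rad/s. Let go far out, it snaps back.
- lever_handle (a point): Centre of the lever's grip, an upright round black handle, 22 mm across and 66 mm tall, free all round; the point is on its axis, 33 mm below its top and 34 mm above the flat arm that carries it. The handle stays upright and goes round the pivot on a level circle of 150 mm radius.
- lever_pivot (a point): Point on the lever's upright pivot axis, at the same height as lever_handle.
- fastener (a joint): Quarter-turn fastener near the middle of the cover's front edge. 0: wing in line with the two ribs (along the cover's x), cross-bar below matching the frame's slot. Positive: turned clockwise from above. Starts at 0.75 to 1.45, so turn it counter-clockwise; stops at -0.3 and 1.65; stays where left (friction 0.06 N m). More than 0.23 rad off, the bar catches and the cover stops 11 mm short of shut.
- wing (a point): Centre of the fastener's wing, the steel bar to grip: 40 mm long, 9 mm thick, 17 mm tall, on a 30 mm round flange; the point is 12.5 mm above the cover's top face and 8.5 mm under the wing's top. x: along the wing; z: the fastener's axis, square to the cover and away from it. A half turn looks the same. The ribs lie 31 mm from its axis.
- cover: Guard cover: grey sheet lid, 236 (x) by 228 mm (y), 3 mm thick, 13 mm lips at front and sides. Origin: middle of the hinge line along its back edge, at its underside; x from front edge to hinge, y to the machine's left, z out of its face. A sprung hinge holds it ajar at about 0.14 rad (front edge 33 mm up); 0 is shut. Pressing its front right down takes about 8 N.
- cover_edge (a point): Middle of the cover's front edge, underside of the sheet. Shut on the frame it is 152 mm above the bench.
- cover_press (a point): A flat clear place to press: on the cover's top face, 36 mm from its front edge, 55 mm to the machine's right of the fastener's axis; z is the face's outward normal.
- grease_tin: Round aluminium tin, 50 mm across and 34 mm tall, standing on the grinder's deck (140 mm high) towards the back. Leave alone. Origin: centre of its underside.
- spanner: Steel spanner, 200 mm, lying on the bench to the right. Leave alone.
- hammer: Hammer, 280 mm, wooden handle, lying on the bench to the left. Leave alone.
- spray_can: White spray can, 66 mm across and 190 mm tall, standing on the bench to the left. Leave alone.
- square: Welder's square, 150 mm steel blade on an aluminium stock, lying on the bench to the right. Leave alone.
- wire_brush: Wire brush, 240 mm, lying on the bench near the robot's right. Leave alone.
- g_clamp: Dark steel G-clamp, about 150 mm, lying on the bench near the robot's left. Leave alone.

How it is judged:
On the way, in this order (a step that is already met when the one before it is completed fails the run):
1. the tension lever is pulled through to its stop (value of joint lever above 0.69 rad), for 0.1 s.
2. the tension lever is back at rest (value of joint lever below 0.06 rad and velocity of joint lever above -0.1 rad/s), for 0.2 s.
3. the fastener's wing is turned in line with the ribs (within 0.2 rad) (value of joint fastener between -0.2 and 0.2 rad), for 0.2 s.
4. the cover is pressed down flush on its frame (all of step 3 and z of cover_edge in the frame of grinder below 0.155 m and (contact force between cover and the arm above 4 N or contact force between cover and the fingers above 4 N)), for 0.3 s.
At the end, for the whole second after the job is handed in: The robot is still pressing the cover with more than 4 N, the cover's front edge is within 3 mm of shut on its frame, the wing is within 0.2 rad of the line of the ribs and the lever is within 0.06 rad of rest (all of step 4 and value of joint lever below 0.06 rad); the arm keeps its last pose, push and grip.
It fails at once if the lever snaps back (faster than 1.5 rad/s) (velocity of joint lever below -1.5 rad/s).
It fails at once if a tool, the can or the tin is moved by more than 25 mm or knocked over (distance of any of grease_tin, spanner, hammer, spray_can, square, wire_brush, g_clamp from where it was at the start of the episode above 0.025 m or angle between any of grease_tin, spray_can's own z axis and vertical above 0.3 rad).
It also fails if it takes over 62 s, if anything falls off the work surface, if the arm or the gripper's body presses on something with over 40 N, if the wrist force passes 120 N, or if a joint passes its speed limit or range.

ROBOT

A 6-joint arm with a two-finger parallel gripper is mounted at the origin on the work surface. World frame = base frame: x ahead of the robot, y to its left, z up, the work surface at z = 0. Lengths are in m, angles in rad, forces in N, time in s.
With the tool pointing down it reaches from about 0.35 to 0.775 m from the base axis. Payload 5.5 kg.
Tool frame: the origin (TCP) lies midway between the tips of the shut fingers; the grasp point (between the pads) lies hold_point_z behind it (hold_point_z is the distance from the TCP to the grasp point, in m); z points along the fingers, y is the direction in which the jaws open and shut (so a half turn about z gives the same grasp; the last joint's range is limited). The gripper opens to 85 mm and grips with 20 to 120 N. Pads are 22 mm wide; open, the fingers measure 114 mm over their backs; the gripper's body (76 mm by 85 mm) begins 54 mm behind the grasp point. The pads swing forward as they close: fully open they stand 13 mm farther back than shut.
Start: joints at [0.971, 0.313, 0.046, 1.304, 0, 1.431], TCP at [0.255, 0.515, 0.231] pointing down, gripper open.
Joint ranges: [-2.76, 2.76], [-0.86, 1.69], [-1.03, 1.26], [-2.2, 2.34], [-1.47, 1.5], [-3.14, 3.14]. Speed limits (rad/s): [2.57, 2.57, 3.14, 3.14, 3.14, 3.14].

INTERFACE

Orientations are given as a unit quaternion [w, x, y, z].
In Python, from workcell import * gives the robot as it stands. The module is installed in compiled form; this text tells all that it offers.
- The arm moves only by the tool jog_arm, never from a script. Its argument "plan" is a list of rows, each a list of 6 numbers: the shift along the world's x, y, z in m, then the turn, a rotation vector about the world's x, y, z in degrees. A call has exactly 10 rows; each row shifts and turns the commanded pose from where the row before left it; what a row does not reach is not made up. A row lasts 1/10 s, in which the tool goes at most 50 mm and 8.59 degrees, less where a joint would pass 70% of its speed; a pose out of reach is approached as far as the arm can. A call with a gripper value outside its range is refused whole. "hand" is the opening, from 0 (shut) to 1 (fully open), set as the call begins (left out, the last holds). The fingers move at their own pace and stop on an object; "force" is the grip in N (left out, the last holds). Time passes only in rows, so rows that do not move let the fingers close, or fill a call up. It gives the time, the measured TCP pose, the force and the opening at its end, in the units of the state.
- get_state(): the state, without advancing time (a new reading comes with each control period).
- read_camera(name): name is "scene" or "top"; returns the picture (400x640x3 uint8, red, green, blue); there is no depth.
- calibration(name): a dict with "K" (3x3 intrinsics, pixels), "world_to_cam" (4x4, takes a point from world to camera coordinates). Camera axes: x right, y down, z forward; pixel columns grow to the right and rows downward; lengths in m; the calibration is good to about 2 mm. A picture is of the moment at which its call begins. calibration takes no time and is no camera call.
- hand_in(): hands the job in, once; it reports no verdict.
The state is a dict: "clock": time; "joint_pos": joint angles; "qvel": joint speeds; "tau": joint torques, N m; "tcp_pos": TCP position; "orientation": TCP orientation; "wrist_force": force on the tool from outside, world axes, zero at the start; "ft_torque": the same for the moment, N m; "finger_gap": finger opening in m.
Only numpy, scipy, OpenCV 4.12 (cv2) and the standard library are available. Lean on these libraries where they do the work, as an engineer would, in place of code of your own. Each camera call takes 0.05 s, during which the arm holds its last target.

## Working session

There is one attempt and no reset: what is moved stays moved. The work goes in short steps, Python scripts to look and compute and a tool call to move; the robot and the scene stay as the last step left them, time stands still between calls to the robot, and variables do not carry over. Pictures are saved under pics/ and viewed, and the job is handed in when it is done.

Besides the shell and the picture viewer there is one more tool, called after "Emit:" as name(argument=value, ...), one argument or row to a line, values as JSON. jog_arm: Moves the arm, as the interface text tells. Its arguments: {"type":"object","properties":{"plan":{"type":"array","items":{"type":"array","items":{"type":"number"}}},"hand":{"type":"number"},"force":{"type":"number"}},"required":["plan"]}

```bash
mkdir -p pics
cat > h.py <<'E'
from workcell import *
import numpy as np, cv2
def save(n,tag):
    im=read_camera(n); cv2.imwrite(f'pics/{tag}.png',cv2.cvtColor(im,cv2.COLOR_RGB2BGR)); return im
def ray(n,u,v):
    c=calibration(n);K=np.array(c['K']);T=np.array(c['world_to_cam'])
    d=T[:3,:3].T@np.linalg.inv(K)@np.array([u,v,1.]); o=-T[:3,:3].T@T[:3,3]
    return o,d/np.linalg.norm(d)
def atz(n,u,v,z):
    o,d=ray(n,u,v); return o+d*(z-o[2])/d[2]
def proj(n,p):
    c=calibration(n);K=np.array(c['K']);T=np.array(c['world_to_cam'])
    q=K@(T[:3,:3]@np.asarray(p)+T[:3,3]); return q[:2]/q[2]
def tri(p1,p2):
    A=[];b=[]
    M=np.zeros((3,3));w=np.zeros(3)
    for n,(u,v) in (('scene',p1),('top',p2)):
        o,d=ray(n,u,v);P=np.eye(3)-np.outer(d,d);M+=P;w+=P@o
    x=np.linalg.solve(M,w)
    return x,[np.linalg.norm((np.eye(3)-np.outer(d,d))@(x-o)) for o,d in (ray('scene',*p1),ray('top',*p2))]
E
python3 - <<'E'
from h import *
np.set_printoptions(precision=4,suppress=True)
print(get_state());
for n in('scene','top'): save(n,n+'0'); print(calibration(n))
try: print(hold_point_z)
except Exception as e: print(e)
E
```

```text
{'clock': 0.0, 'joint_pos': array([0.9714, 0.314 , 0.045 , 1.3036, 0.    , 1.4312]), 'qvel': array([ 0.0011, -0.    ,  0.0013, -0.0001, -0.0011,  0.0009]), 'tau': array([ -0.0025, -48.0631,  29.8531,   0.0195,  -0.0003,  -0.    ]), 'tcp_pos': array([0.2549, 0.5149, 0.2304]), 'orientation': array([-0.0003,  0.2279,  0.9737, -0.0009]), 'wrist_force': array([-0.9213, -0.6132, -0.2163]), 'ft_torque': array([ 0.0239, -0.0054, -0.0313]), 'finger_gap': 0.08537821749392749}
{'K': array([[398.1443,   0.    , 319.88  ],
       [  0.    , 398.1443, 196.7884],
       [  0.    ,   0.    ,   1.    ]]), 'world_to_cam': array([[-0.2836,  0.9589, -0.0072,  0.0943],
       [ 0.5776,  0.1648, -0.7995, -0.1713],
       [-0.7655, -0.2309, -0.6006,  1.6451],
       [ 0.    ,  0.    ,  0.    ,  1.    ]])}
{'K': array([[433.2095,   0.    , 319.0266],
       [  0.    , 433.2095, 198.8644],
       [  0.    ,   0.    ,   1.    ]]), 'world_to_cam': array([[ 0.03  , -0.9995,  0.0024,  0.0348],
       [-0.9766, -0.0298, -0.2129,  0.5043],
       [ 0.2129,  0.004 , -0.9771,  1.6038],
       [ 0.    ,  0.    ,  0.    ,  1.    ]])}
0.0187
```

View pics/scene0.png

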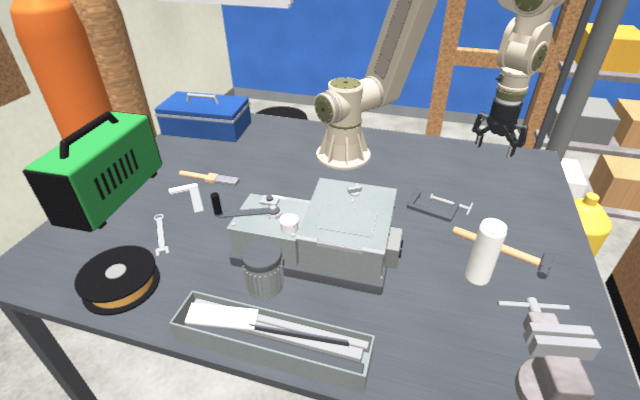

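View pics/top0.png

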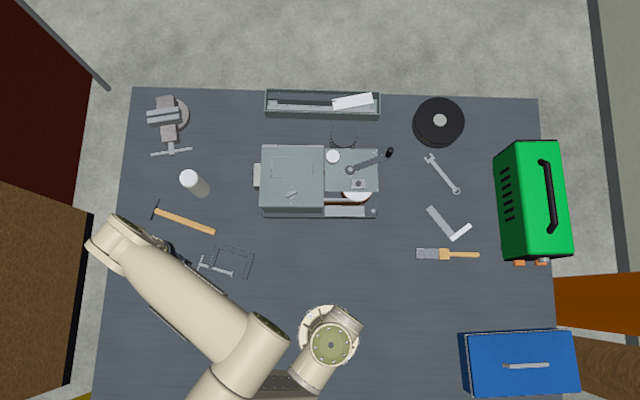

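Both views show the grinder in the middle of the bench. The cover is at top px (260-322, 145-212), the wing near (291,195), the handle near (389,152) and the tin near (333,156). I'll enlarge these areas.

Run:
```python
import cv2
a=cv2.imread('pics/top0.png')[130:230,245:405];cv2.imwrite('pics/t0z.png',cv2.resize(a,None,fx=5,fy=5,interpolation=cv2.INTER_CUBIC))
a=cv2.imread('pics/scene0.png')[170:290,200:410];cv2.imwrite('pics/s0z.png',cv2.resize(a,None,fx=3.8,fy=3.8,interpolation=cv2.INTER_CUBIC))
```

```text
(no output)
```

View pics/t0z.png

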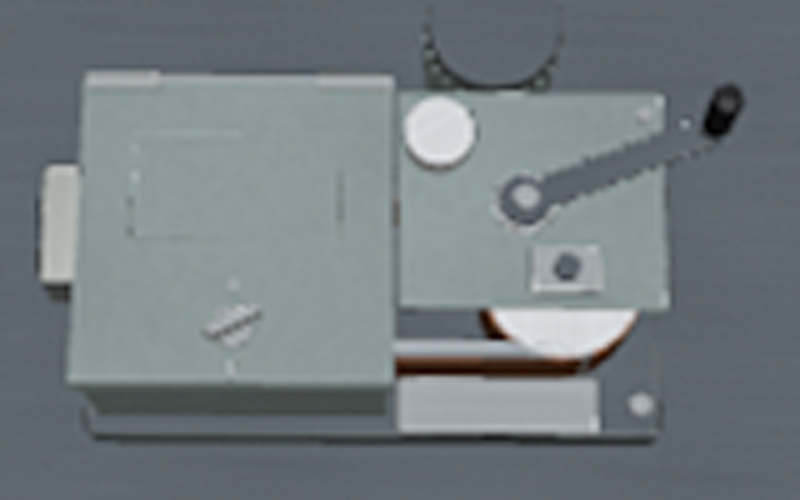

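View pics/s0z.png

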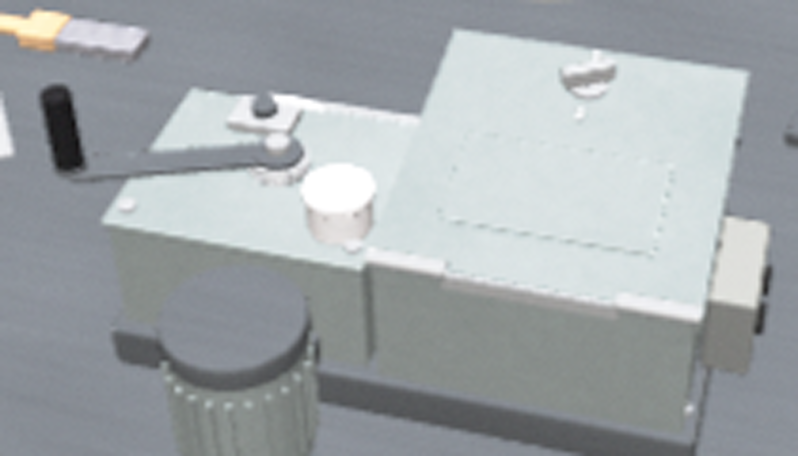

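```bash
cat >> h.py <<'E'
def T_(X,Y): return ((X+.5)/5-.5+245,(Y+.5)/5-.5+130)
def S_(X,Y): return ((X+.5)/3.8-.5+200,(Y+.5)/3.8-.5+170)
E
python3 - <<'E'
from h import *
np.set_printoptions(precision=4,suppress=True)
for n,s,t in [('htop',(57,92),(731,95)),('pivotcap',(277,144),(524,193)),('wing',(588,76),(232,325)),('ribF',(597,56),(231,369)),('ribB',(579,112),(234,284)),('coverFL',(748,72),(68,384)),('coverFR',(455,31),(394,384)),('coverBR',(368,258),(394,77)),('coverBL',(703,312),(86,77)),('deckFR',(190,90),(668,308)),('deckBR',(106,220),(662,94)),('tin',(338,187),(439,128))]:
    print(n,*tri(S_(*s),T_(*t)))
print('deck corners z=.14',[atz('top',*T_(*p),.14) for p in ((668,308),(662,94),(401,308),(401,94))])
E
```

```text
htop [ 0.6529 -0.1957  0.2271] [np.float64(0.0014116673876279045), np.float64(0.0014116673876278752)]
pivotcap [ 0.5955 -0.0572  0.167 ] [np.float64(0.0004376231937698228), np.float64(0.000437623193769825)]
wing [0.4853 0.1482 0.1922] [np.float64(4.5317140272521104e-05), np.float64(4.531714027246545e-05)]
ribF [0.4543 0.1481 0.1894] [np.float64(0.00030988733549530006), np.float64(0.00030988733549529816)]
ribB [0.5174 0.1489 0.1822] [np.float64(8.871016228320004e-05), np.float64(8.871016228319842e-05)]
coverFL [0.4406 0.2613 0.1873] [np.float64(0.0001709760276369702), np.float64(0.0001709760276369779)]
coverFR [0.4476 0.0336 0.1867] [np.float64(0.00021823912200073326), np.float64(0.00021823912200076852)]
coverBR [0.6834 0.0411 0.1579] [np.float64(0.0014713452607617852), np.float64(0.0014713452607617542)]
coverBL [0.6756 0.2664 0.1614] [np.float64(0.0006465031726615179), np.float64(0.0006465031726614806)]
deckFR [ 0.5194 -0.1647  0.1402] [np.float64(9.215622055167021e-06), np.float64(9.215622055204448e-06)]
deckBR [ 0.6814 -0.1579  0.142 ] [np.float64(0.0020685668149520464), np.float64(0.0020685668149519683)]
tin [0.6395 0.0061 0.1764] [np.float64(6.620801863223268e-05), np.float64(6.620801863225516e-05)]
deck corners z=.14 [array([ 0.5195, -0.1647,  0.14  ]), array([ 0.683 , -0.1601,  0.14  ]), array([0.5135, 0.0296, 0.14  ]), array([0.677, 0.034, 0.14 ])]
```

Emit:
jog_arm(
  plan=[
    [0.02,-0.036,0.008,0,0,-4.1],
    [0.02,-0.036,0.008,0,0,-4.1],
    [0.02,-0.036,0.008,0,0,-4.1],
    [0.02,-0.036,0.008,0,0,-4.1],
    [0.02,-0.036,0.008,0,0,-4.1],
    [0.02,-0.036,0.008,0,0,-4.1],
    [0.02,-0.036,0.008,0,0,-4.1],
    [0.02,-0.036,0.008,0,0,-4.1],
    [0.02,-0.036,0.008,0,0,-4.1],
    [0.02,-0.036,0.008,0,0,-4.1],
  ],
  hand=1,
)

```text
clock: 1.1
tcp_pos: [0.4555, 0.1537, 0.3114]
orientation: [-0.0, 0.556, 0.831, -0.0]
wrist_force: [0.7, 0.1, -0.2]
finger_gap: 0.085
```

Emit:
jog_arm(
  plan=[
    [0.02,-0.039,0,0,0,0],
    [0.02,-0.039,0,0,0,0],
    [0.02,-0.039,0,0,0,0],
    [0.02,-0.039,0,0,0,0],
    [0.02,-0.039,0,0,0,0],
    [0.02,-0.039,0,0,0,0],
    [0.02,-0.039,0,0,0,0],
    [0.02,-0.039,0,0,0,0],
    [0.02,-0.039,0,0,0,0],
    [0.018,0,0,0,0,0],
  ],
)

```text
clock: 2.1
tcp_pos: [0.6534, -0.2011, 0.3093]
orientation: [-0.001, 0.557, 0.831, -0.001]
wrist_force: [0.9, 1.1, 0.5]
finger_gap: 0.0857
```

Emit:
jog_arm(
  plan=[
    [0,0.005,-0.01,0,0,0],
    [0,0,-0.02,0,0,0],
    [0,0,-0.02,0,0,0],
    [0,0,-0.02,0,0,0],
    [0,0,-0.02,0,0,0],
    [0,0,-0.02,0,0,0],
    [0,0,-0.012,0,0,0],
    [0,0,0,0,0,0],
    [0,0,0,0,0,0],
    [0,0,0,0,0,0],
  ],
)

```text
clock: 3.1
tcp_pos: [0.6538, -0.191, 0.1907]
orientation: [0.001, 0.554, 0.832, 0.0]
wrist_force: [0.4, 0.4, -0.2]
finger_gap: 0.0855
```

Run:
```python
from h import *
for n in('scene','top'):save(n,n+'1')
a=cv2.imread('pics/top1.png')[120:230,300:440];b=cv2.imread('pics/scene1.png')[100:260,160:330]
a=cv2.resize(a,(500,392));b=cv2.resize(b,(300,282));o=np.zeros((392,800,3),'uint8');o[:,:500]=a;o[:282,500:]=b
cv2.imwrite('pics/z1.png',o)
```

```text
(no output)
```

View pics/z1.png

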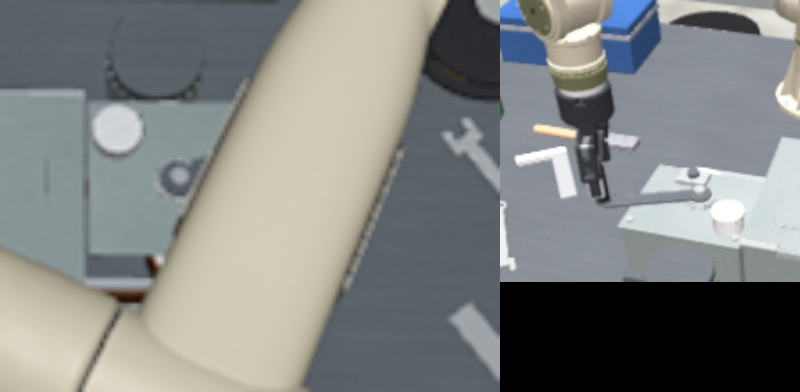

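The scene view shows the fingers straddling the black handle. I'll shift by 4 mm and close.

Emit:
jog_arm(
  plan=[
    [0,-0.004,0,0,0,0],
    [0,0,0,0,0,0],
    [0,0,0,0,0,0],
    [0,0,0,0,0,0],
    [0,0,0,0,0,0],
    [0,0,0,0,0,0],
    [0,0,0,0,0,0],
    [0,0,0,0,0,0],
    [0,0,0,0,0,0],
    [0,0,0,0,0,0],
  ],
  hand=0,
  force=35,
)

```text
clock: 4.2
tcp_pos: [0.6522, -0.1952, 0.1895]
orientation: [-0.0, 0.555, 0.832, -0.001]
wrist_force: [-5.6, -2.1, 2.9]
finger_gap: 0.0208
```

Run:
```python
import numpy as np
P=np.array([.5955,-.0572]);t0=np.arctan2(-.1385,.0574)
for n in (20,):
  a=[P+.15*np.array([np.cos(t0-s),np.sin(t0-s)]) for s in np.linspace(0,.78,21)]
  print(np.round(np.diff(a,axis=0)*1e3,1).tolist(), np.degrees(.78/20))
```

```text
[[-5.4, -2.1], [-5.5, -1.9], [-5.6, -1.7], [-5.7, -1.5], [-5.7, -1.3], [-5.8, -1.0], [-5.8, -0.8], [-5.8, -0.6], [-5.8, -0.4], [-5.8, -0.1], [-5.8, 0.1], [-5.8, 0.3], [-5.8, 0.6], [-5.8, 0.8], [-5.8, 1.0], [-5.7, 1.2], [-5.7, 1.5], [-5.6, 1.7], [-5.5, 1.9], [-5.5, 2.1]] 2.2345354010102105
```

Emit:
jog_arm(
  plan=[
    [-0.0054,-0.0021,0,0,0,-2.2],
    [-0.0055,-0.0019,0,0,0,-2.2],
    [-0.0056,-0.0017,0,0,0,-2.2],
    [-0.0057,-0.0015,0,0,0,-2.2],
    [-0.0057,-0.0013,0,0,0,-2.2],
    [-0.0058,-0.001,0,0,0,-2.2],
    [-0.0058,-0.0008,0,0,0,-2.2],
    [-0.0058,-0.0006,0,0,0,-2.2],
    [-0.0058,-0.0004,0,0,0,-2.2],
    [-0.0058,-0.0001,0,0,0,-2.2],
  ],
)

```text
clock: 5.2
tcp_pos: [0.5983, -0.2073, 0.1896]
orientation: [0.002, 0.703, 0.711, 0.001]
wrist_force: [4.4, -3.7, -1.6]
finger_gap: 0.0211
```

Emit:
jog_arm(
  plan=[
    [-0.0058,0.0001,0,0,0,-2.2],
    [-0.0058,0.0003,0,0,0,-2.2],
    [-0.0058,0.0006,0,0,0,-2.2],
    [-0.0058,0.0008,0,0,0,-2.2],
    [-0.0058,0.001,0,0,0,-2.2],
    [-0.0057,0.0012,0,0,0,-2.2],
    [-0.0057,0.0015,0,0,0,-2.2],
    [-0.0056,0.0017,0,0,0,-2.2],
    [-0.0055,0.0019,0,0,0,-2.2],
    [-0.0055,0.0021,0,0,0,-2.2],
  ],
)

```text
clock: 6.2
tcp_pos: [0.5422, -0.1984, 0.1897]
orientation: [0.004, 0.827, 0.563, 0.001]
wrist_force: [17.8, -15.4, -13.2]
finger_gap: 0.0212
```

Emit:
jog_arm(
  plan=[
    [0,0,0,0,0,0],
    [0,0,0,0,0,0],
    [0,0,0,0,0,0],
    [0.0055,-0.0021,0,0,0,2.2],
    [0.0055,-0.0019,0,0,0,2.2],
    [0.0056,-0.0017,0,0,0,2.2],
    [0.0057,-0.0015,0,0,0,2.2],
    [0.0057,-0.0012,0,0,0,2.2],
    [0.0058,-0.001,0,0,0,2.2],
    [0.0058,-0.0008,0,0,0,2.2],
  ],
)

```text
clock: 7.2
tcp_pos: [0.5814, -0.2068, 0.1895]
orientation: [0.003, 0.742, 0.67, 0.001]
wrist_force: [4.7, -4.8, -1.3]
finger_gap: 0.0209
```

Emit:
jog_arm(
  plan=[
    [0.0058,-0.0006,0,0,0,2.2],
    [0.0058,-0.0003,0,0,0,2.2],
    [0.0058,-0.0001,0,0,0,2.2],
    [0.0058,0.0001,0,0,0,2.2],
    [0.0058,0.0004,0,0,0,2.2],
    [0.0058,0.0006,0,0,0,2.2],
    [0.0058,0.0008,0,0,0,2.2],
    [0.0058,0.001,0,0,0,2.2],
    [0.0057,0.0013,0,0,0,2.2],
    [0.0057,0.0015,0,0,0,2.2],
  ],
)

```text
clock: 8.2
tcp_pos: [0.6383, -0.2003, 0.1895]
orientation: [0.001, 0.601, 0.8, 0.001]
wrist_force: [1.5, -0.3, -0.4]
finger_gap: 0.0211
```

Emit:
jog_arm(
  plan=[
    [0.0056,0.0017,0,0,0,2.2],
    [0.0055,0.0019,0,0,0,2.2],
    [0.0054,0.0021,0,0,0,2.2],
    [0.002,0.0008,0,0,0,0],
    [0,0,0,0,0,0],
    [0,0,0,0,0,0],
    [0,0,0,0,0,0],
    [0,0,0,0,0,0],
    [0,0,0,0,0,0],
    [0,0,0,0,0,0],
  ],
)

```text
clock: 9.2
tcp_pos: [0.6525, -0.195, 0.1895]
orientation: [-0.002, 0.555, 0.832, -0.002]
wrist_force: [-10.9, -4.1, 5.3]
finger_gap: 0.0205
```

Run:
```python
import cv2,numpy as np
a=cv2.imread('pics/top0.png')[180:210,275:307];a=cv2.resize(a,None,fx=18,fy=18,interpolation=cv2.INTER_CUBIC)
b=cv2.imread('pics/scene0.png')[178:205,340:372];b=cv2.resize(b,None,fx=12,fy=12,interpolation=cv2.INTER_CUBIC)
print(a.shape,b.shape)
cv2.imwrite('pics/w1.png',a);cv2.imwrite('pics/w2.png',b)
```

```text
(540, 576, 3) (324, 384, 3)
```

View pics/w1.png

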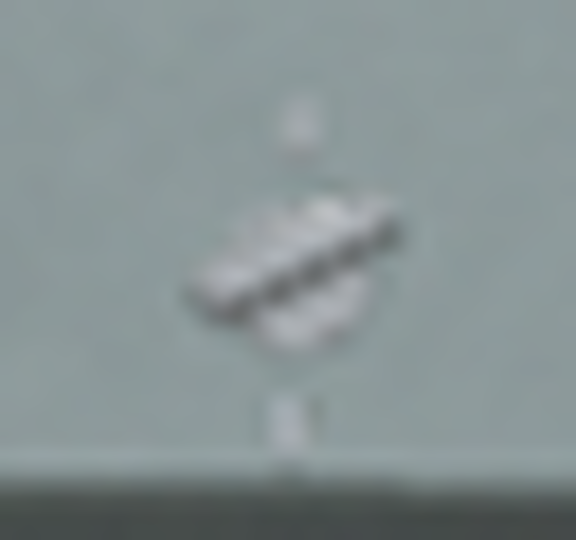

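View pics/w2.png

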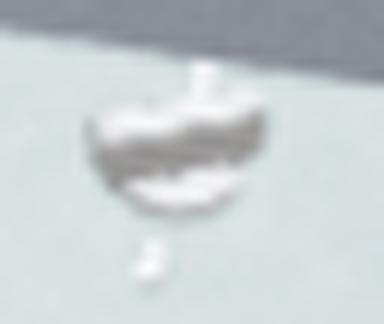

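Emit:
jog_arm(
  plan=[
    [0,0,0,0,0,0],
    [0,0,0,0,0,0],
    [0,0,0,0,0,0],
    [0,0,0,0,0,0],
    [0,0,0,0,0,0],
    [0,0,0,0,0,0],
    [0,0,0.005,0,0,0],
    [0,0,0.03,0,0,0],
    [0,0,0.04,0,0,0],
    [0,0,0.04,0,0,0],
  ],
  hand=1,
)

```text
clock: 10.2
tcp_pos: [0.6548, -0.1937, 0.3056]
orientation: [-0.0, 0.554, 0.832, 0.0]
wrist_force: [0.9, 0.1, 1.6]
finger_gap: 0.0855
```

Run:
```python
from h import *
from scipy.spatial.transform import Rotation as R
np.set_printoptions(precision=4,suppress=True)
yaw=.031
ex=np.array([np.cos(yaw),np.sin(yaw),0]);ey=np.array([-np.sin(yaw),np.cos(yaw),0])
t=.14; cx=ex*np.cos(t)-np.array([0,0,np.sin(t)]); n=np.cross(cx,ey)
def pl(uv,p0):
    o,d=ray('top',*uv); return o+d*(np.dot(p0-o,n)/np.dot(d,n))
Z=lambda X,Y:((X+.5)/18-.5+275,(Y+.5)/18-.5+180)
A=np.array([.4855,.1485,.183])
for h,pts in ((.021,[(208,295),(385,215)]),(.004,[(215,315),(395,235)]),(.002,[(290,425),(300,125)])):
    q=[pl(Z(*p),A+n*h)for p in pts];d=q[1]-q[0];m=(q[0]+q[1])/2
    print(h,np.linalg.norm(d),'phi',-np.arctan2(d@ey,d@cx),'mid rel A',(m-A)@cx,(m-A)@ey)
phi=1.11
jaw=cx*np.sin(phi)+ey*np.cos(phi)
print(n,jaw)
z=-n;Rt=np.stack([np.cross(jaw,z),jaw,z],1)
s=get_state();w,x,y,zz=s['orientation'];R0=R.from_quat([x,y,zz,w])
rv=(R.from_matrix(Rt)*R0.inv()).as_rotvec(degrees=True);print('rotvec',rv, 'turn axis deg about n', np.degrees(phi)*n)
print('hover shift',A+n*.067-s['tcp_pos'],'final',A+n*.007)
```

```text
0.021 0.037711334617557817 phi 1.116239523842248 mid rel A -0.00263720002021016 -0.0009877660110685685
0.004 0.03865714522796149 phi 1.1233625902440183 mid rel A -0.00030195517008167196 -0.0016087561608752587
0.002 0.06287627344151937 phi 0.009969977273118243 mid rel A 0.0006692963346915884 0.0005114592876618754
[0.1395 0.0043 0.9902] [ 0.8727  0.4719 -0.125 ]
rotvec [0.1166 7.9908 5.5158] turn axis deg about n [ 8.8704  0.2751 62.9761]
hover shift [-0.1599  0.3425 -0.0563] final [0.4865 0.1485 0.1899]
```

Emit:
jog_arm(
  plan=[
    [-0.016,0.034,0,0,0.8,0.55],
    [-0.016,0.034,0,0,0.8,0.55],
    [-0.016,0.034,0,0,0.8,0.55],
    [-0.016,0.034,0,0,0.8,0.55],
    [-0.016,0.034,0,0,0.8,0.55],
    [-0.016,0.034,0,0,0.8,0.55],
    [-0.016,0.034,0,0,0.8,0.55],
    [-0.016,0.034,-0.01,0,0.8,0.55],
    [-0.016,0.034,-0.015,0,0.8,0.55],
    [-0.016,0.034,-0.015,0,0.8,0.55],
  ],
  hand=0.5,
)

```text
clock: 11.2
tcp_pos: [0.4948, 0.1475, 0.2647]
orientation: [-0.057, 0.512, 0.856, -0.038]
wrist_force: [0.0, -0.5, -0.4]
finger_gap: 0.0425
```

Run:
```python
from h import *
np.set_printoptions(precision=4,suppress=True)
im=save('scene','s2');s=get_state();print(s['tcp_pos'],s['orientation'],s['finger_gap'],s['joint_pos'])
a=cv2.imread('pics/scene0.png')
b=cv2.imread('pics/s2.png')[60:260,190:410];cv2.imwrite('pics/s2z.png',cv2.resize(b,None,fx=3,fy=3,interpolation=cv2.INTER_CUBIC))
```

```text
[0.4912 0.1516 0.2623] [-0.0609  0.5105  0.8569 -0.0389] 0.04224149174080133 [0.1343 0.3097 0.1054 1.5104 0.0148 1.2078]
```

View pics/s2z.png

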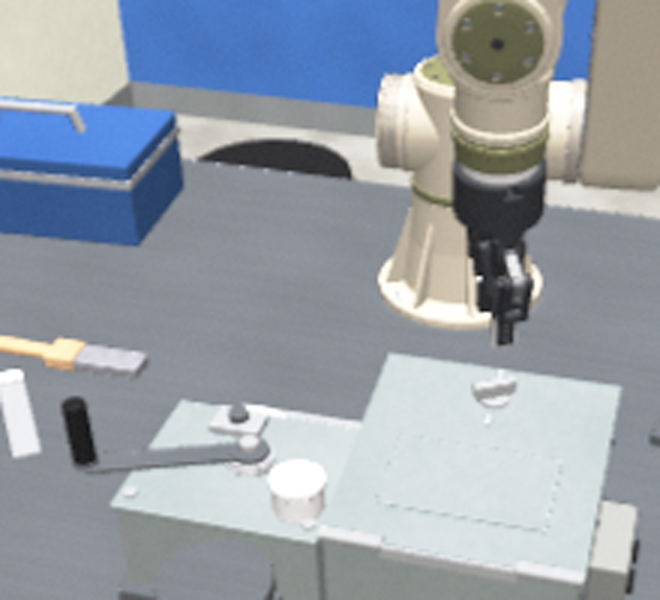

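The lever is back at rest, and the gripper is in line above the wing. I'll descend along the fastener's axis.

Emit:
jog_arm(
  plan=[
    [0.002,-0.0035,-0.01,0,0,0],
    [-0.001,0,-0.01,0,0,0],
    [-0.001,0,-0.01,0,0,0],
    [-0.001,0,-0.01,0,0,0],
    [-0.001,0,-0.01,0,0,0],
    [-0.001,0,-0.01,0,0,0],
    [-0.001,0,-0.006,0,0,0],
    [-0.0005,0,-0.005,0,0,0],
    [0,0,0,0,0,0],
    [0,0,0,0,0,0],
  ],
)

```text
clock: 12.25
tcp_pos: [0.4908, 0.1427, 0.1935]
orientation: [-0.058, 0.513, 0.856, -0.039]
wrist_force: [-0.8, -0.7, 0.5]
finger_gap: 0.0425
```

Run:
```python
from h import *
np.set_printoptions(precision=4,suppress=True)
im=save('scene','s3');s=get_state();print(s['tcp_pos'],s['wrist_force'],s['orientation'],s['finger_gap'],s['joint_pos'])
b=cv2.imread('pics/s3.png')[130:220,310:410];cv2.imwrite('pics/s3z.png',cv2.resize(b,None,fx=6,fy=6,interpolation=cv2.INTER_CUBIC))
```

```text
[0.4909 0.1427 0.1937] [-1.1883  0.2832 -0.1117] [-0.0577  0.5125  0.8559 -0.0384] 0.042957602671556204 [ 0.1197  0.3201 -0.0474  1.3418  0.01    1.1982]
```

View pics/s3z.png

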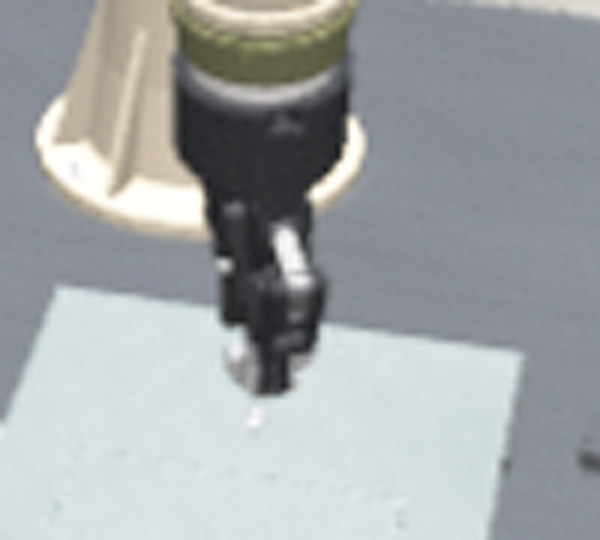

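Emit:
jog_arm(
  plan=[
    [-0.002,0.003,0,0,0,0],
    [-0.002,0.0025,0,0,0,0],
    [0,0,-0.002,0,0,0],
    [0,0,-0.001,0,0,0],
    [0,0,0,0,0,0],
    [0,0,0,0,0,0],
    [0,0,0,0,0,0],
    [0,0,0,0,0,0],
    [0,0,0,0,0,0],
    [0,0,0,0,0,0],
  ],
)

```text
clock: 13.3
tcp_pos: [0.4867, 0.1481, 0.1904]
orientation: [-0.058, 0.513, 0.856, -0.039]
wrist_force: [0.5, -0.1, -0.4]
finger_gap: 0.0424
```

Emit:
jog_arm(
  plan=[
    [0,0,0,0,0,0],
    [0,0,0,0,0,0],
    [0,0,0,0,0,0],
    [0,0,0,0,0,0],
    [0,0,0,0,0,0],
    [0,0,0,0,0,0],
    [0,0,0,0,0,0],
    [0,0,0,0,0,0],
    [0,0,0,0,0,0],
    [0,0,0,0,0,0],
  ],
  hand=0,
  force=30,
)

```text
clock: 14.3
tcp_pos: [0.4865, 0.148, 0.1903]
orientation: [-0.058, 0.513, 0.856, -0.039]
wrist_force: [-1.8, -0.8, 1.0]
finger_gap: 0.008
```

Run:
```python
from h import *
np.set_printoptions(precision=4,suppress=True)
im=save('scene','s4');s=get_state();print(s['tcp_pos'],s['wrist_force'],s['ft_torque'],s['orientation'],s['finger_gap'])
b=cv2.imread('pics/s4.png')[130:220,310:410];cv2.imwrite('pics/s4z.png',cv2.resize(b,None,fx=6,fy=6,interpolation=cv2.INTER_CUBIC))
```

```text
[0.4865 0.148  0.1903] [-1.9392 -0.8105  0.4049] [-0.2739  0.1563  0.0366] [-0.0581  0.5126  0.8558 -0.0388] 0.007746355168886637
```

View pics/s4z.png

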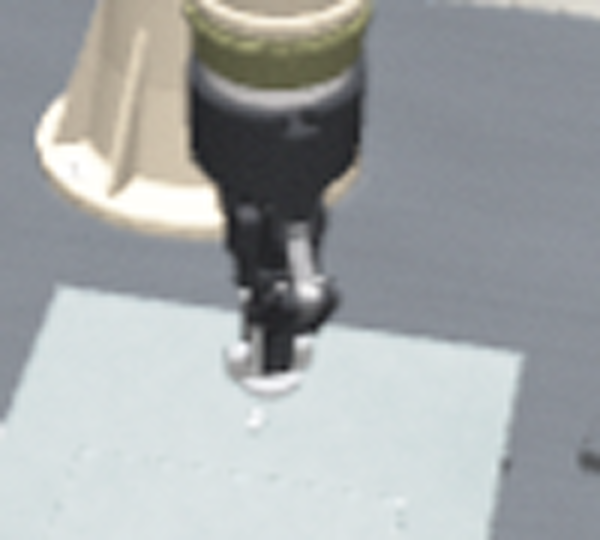

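The wing is gripped: gap 8 mm, both fingers on it. I'll turn it counter-clockwise about the tilted axis.

Emit:
jog_arm(
  plan=[
    [0,0,0,0.45,0.01,3.15],
    [0,0,0,0.45,0.01,3.15],
    [0,0,0,0.45,0.01,3.15],
    [0,0,0,0.45,0.01,3.15],
    [0,0,0,0.45,0.01,3.15],
    [0,0,0,0.45,0.01,3.15],
    [0,0,0,0.45,0.01,3.15],
    [0,0,0,0.45,0.01,3.15],
    [0,0,0,0.45,0.01,3.15],
    [0,0,0,0.45,0.01,3.15],
  ],
)

```text
clock: 15.35
tcp_pos: [0.4868, 0.1483, 0.1904]
orientation: [-0.066, 0.257, 0.964, -0.02]
wrist_force: [-0.1, -0.3, 0.1]
finger_gap: 0.0076
```

Emit:
jog_arm(
  plan=[
    [0,0,0,0.45,0.01,3.15],
    [0,0,0,0.45,0.01,3.15],
    [0,0,0,0.45,0.01,3.15],
    [0,0,0,0.45,0.01,3.15],
    [0,0,0,0.45,0.01,3.15],
    [0,0,0,0.45,0.01,3.15],
    [0,0,0,0.45,0.01,3.15],
    [0,0,0,0.45,0.01,3.15],
    [0,0,0,0.45,0.01,3.15],
    [0,0,0,0.45,0.01,3.15],
  ],
)

```text
clock: 16.35
tcp_pos: [0.4869, 0.1486, 0.1904]
orientation: [-0.068, -0.017, 0.998, 0.0]
wrist_force: [-0.9, -0.1, 0.0]
finger_gap: 0.0078
```

Emit:
jog_arm(
  plan=[
    [0,0,0,0,0,0],
    [0,0,0,0,0,0],
    [0,0,0,0,0,0],
    [0,0,0,0,0,0],
    [0,0,0,0,0,0],
    [0,0,0,0,0,0],
    [0,0,0,0,0,0],
    [0,0,0,0,0,0],
    [0,0,0,0,0,0],
    [0,0,0,0,0,0],
  ],
)

```text
clock: 17.35
tcp_pos: [0.4869, 0.1485, 0.1904]
orientation: [-0.069, -0.016, 0.998, 0.0]
wrist_force: [0.8, 5.2, 0.4]
finger_gap: 0.008
```

Run:
```python
from h import *
from scipy.spatial.transform import Rotation as R
np.set_printoptions(precision=4,suppress=True)
s=get_state();w,x,y,z=s['orientation'];print(R.from_quat([x,y,z,w]).as_matrix(),s['tcp_pos'],s['wrist_force'],s['ft_torque'],s['finger_gap'])
```

```text
[[-0.9901 -0.0311 -0.1368]
 [-0.0312  0.9995 -0.0016]
 [ 0.1367  0.0027 -0.9906]] [0.4869 0.1485 0.1904] [0.7663 5.2176 0.4181] [ 1.0938 -0.2516 -0.1499] 0.007952269492355479
```

Emit:
jog_arm(
  plan=[
    [0,0,0,0,0,0],
    [0,0,0,0,0,0],
    [0,0,0,0,0,0],
    [0,0,0,0,0,0],
    [0,0,0,0,0,0],
    [0.0015,0,0.01,0,0,0],
    [0.0015,0,0.01,0,0,0],
    [0.003,0,0.02,0,0,0],
    [0.003,0,0.02,0,0,0],
    [-0.02,0,0.02,0,0,0],
  ],
  hand=0.4,
)

```text
clock: 18.35
tcp_pos: [0.4778, 0.148, 0.2715]
orientation: [-0.068, -0.015, 0.998, -0.0]
wrist_force: [0.2, -0.2, -0.1]
finger_gap: 0.034
```

Emit:
jog_arm(
  plan=[
    [-0.02,-0.01,0,0,-0.8,0],
    [-0.02,-0.01,0,0,-0.8,0],
    [-0.02,-0.01,0,0,-0.8,0],
    [0,-0.01,0,0,-0.8,0],
    [0,-0.01,0,0,-0.8,0],
    [0,-0.01,0,0,0,0],
    [0,0,0,0,0,0],
    [0,0,0,0,0,0],
    [0,0,0,0,0,0],
    [0,0,0,0,0,0],
  ],
  hand=0,
)

```text
clock: 19.35
tcp_pos: [0.4159, 0.0883, 0.2701]
orientation: [-0.034, -0.016, 0.999, -0.001]
wrist_force: [0.1, -0.0, -0.2]
finger_gap: 0.0004
```

Run:
```python
from h import *
np.set_printoptions(precision=4,suppress=True)
save('scene','s5');save('top','t5');s=get_state();print(s['tcp_pos'],s['wrist_force'],s['finger_gap'])
b=cv2.imread('pics/s5.png')[140:240,200:400];cv2.imwrite('pics/s5z.png',cv2.resize(b,None,fx=4,fy=4,interpolation=cv2.INTER_CUBIC))
b=cv2.imread('pics/t5.png')[130:230,245:405];cv2.imwrite('pics/t5z.png',cv2.resize(b,None,fx=5,fy=5,interpolation=cv2.INTER_CUBIC))
```

```text
[0.4158 0.0884 0.2701] [-0.3196 -0.9727 -0.8684] -1.2660583513380644e-05
```

View pics/s5z.png

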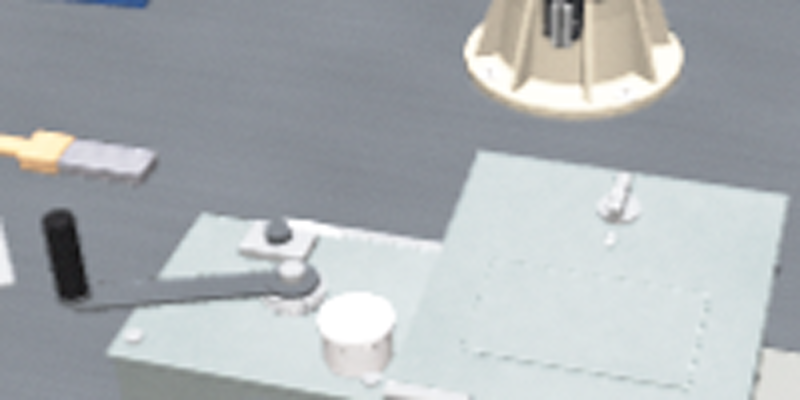

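View pics/t5z.png

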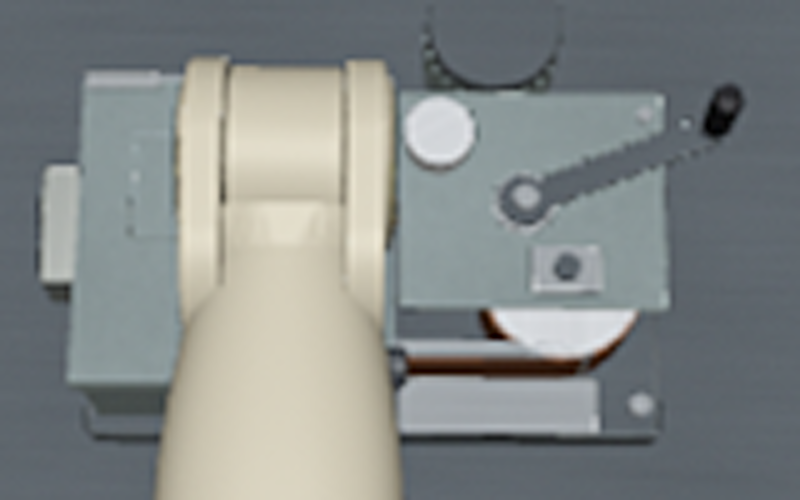

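The wing lines up with the ribs in the scene view, and lever and tin are unchanged. Now I'll move over the press spot with shut fingers.

Emit:
jog_arm(
  plan=[
    [0.013,0.001,0,0,-0.8,0],
    [0.013,0.001,0,0,-0.8,0],
    [0.013,0.001,0,0,-0.8,0],
    [0.013,0.001,-0.01,0,-0.8,0],
    [0.013,0.001,-0.01,0,-0.8,0],
    [0,0,-0.02,0,0,0],
    [0,0,-0.02,0,0,0],
    [0,0,-0.01,0,0,0],
    [0,0,0,0,0,0],
    [0,0,0,0,0,0],
  ],
)

```text
clock: 20.45
tcp_pos: [0.4812, 0.0932, 0.2008]
orientation: [0.001, -0.016, 1.0, -0.001]
wrist_force: [0.6, -0.0, 0.2]
finger_gap: -0.0002
```

Emit:
jog_arm(
  plan=[
    [0,0,-0.004,0,0,0],
    [0,0,-0.004,0,0,0],
    [0,0,-0.004,0,0,0],
    [0,0,-0.004,0,0,0],
    [0,0,-0.004,0,0,0],
    [0,0,-0.004,0,0,0],
    [0,0,-0.004,0,0,0],
    [0,0,-0.004,0,0,0],
    [0,0,0,0,0,0],
    [0,0,0,0,0,0],
  ],
)

```text
clock: 21.45
tcp_pos: [0.4804, 0.0931, 0.1683]
orientation: [0.001, -0.016, 1.0, -0.001]
wrist_force: [-2.8, -1.2, 3.7]
finger_gap: 0.0
```

Emit:
jog_arm(
  plan=[
    [0,0,-0.003,0,0,0],
    [0,0,-0.003,0,0,0],
    [0,0,-0.003,0,0,0],
    [0,0,-0.003,0,0,0],
    [0,0,-0.002,0,0,0],
    [0,0,-0.001,0,0,0],
    [0,0,0,0,0,0],
    [0,0,0,0,0,0],
    [0,0,0,0,0,0],
    [0,0,0,0,0,0],
  ],
)

```text
clock: 22.45
tcp_pos: [0.4804, 0.0931, 0.155]
orientation: [0.001, -0.016, 1.0, -0.001]
wrist_force: [-7.8, 0.2, 16.5]
finger_gap: -0.0001
```

Emit:
jog_arm(
  plan=[
    [0,0,-0.001,0,0,0],
    [0,0,0,0,0,0],
    [0,0,0,0,0,0],
    [0,0,0,0,0,0],
    [0,0,0,0,0,0],
    [0,0,0,0,0,0],
    [0,0,0,0,0,0],
    [0,0,0,0,0,0],
    [0,0,0,0,0,0],
    [0,0,0,0,0,0],
  ],
)

```text
clock: 23.45
tcp_pos: [0.4804, 0.0931, 0.1549]
orientation: [0.002, -0.016, 1.0, -0.001]
wrist_force: [-10.3, -0.3, 23.8]
finger_gap: -0.0003
```

Run:
```python
from h import *
np.set_printoptions(precision=4,suppress=True)
save('scene','s6');s=get_state();print(s['tcp_pos'],s['wrist_force'],s['clock'])
b=cv2.imread('pics/s6.png')[120:290,200:410];cv2.imwrite('pics/s6z.png',cv2.resize(b,None,fx=3.5,fy=3.5,interpolation=cv2.INTER_CUBIC))
```

```text
[0.4804 0.0931 0.1549] [-10.2158  -1.0604  22.7877] 23.5
```

View pics/s6z.png

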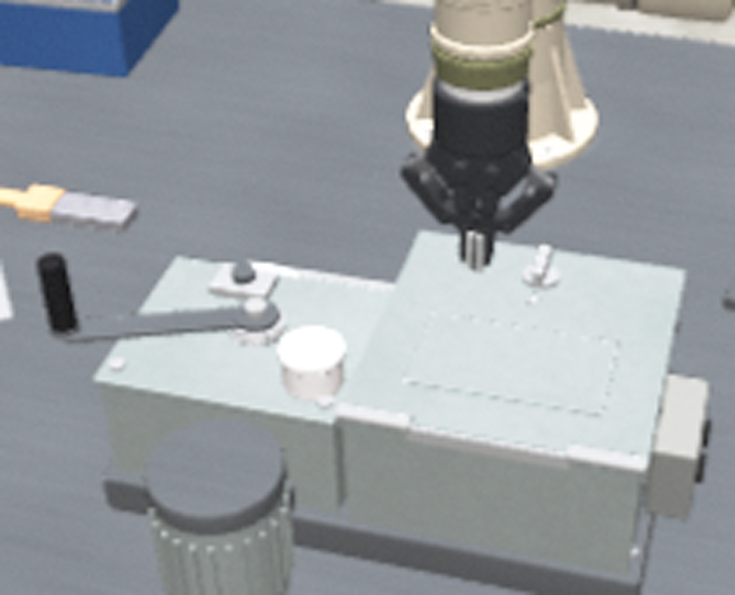

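The picture shows the cover flush, the wing in line at zoom px (541,265), and the lever and tin in place. The TCP is at z = 0.155, which is the height of the shut cover's top face. The push is about 23 N.

Run:
```python
from workcell import *
print(hand_in())
```

```text
the job is handed in; nothing more can be done
None
```

I finished all the steps and handed the job in at 23.5 s of the 62 s allowed, with the arm still pressing the cover shut. The hand-in reports no verdict, so these results are from my own last checks:

- **Lever:** I gripped the handle and pulled it through about 0.75 rad, with about 18 N at the stop. I then eased it back over about 2 s and let go at rest. Later pictures show it where it started.
- **Fastener:** I turned the wing about 1.11 rad counter-clockwise. The tool's measured yaw matched the ribs' direction, and the picture shows the wing in line with them.
- **Cover:** I pressed it with shut fingers at the clear place. The fingertips stood at z = 0.155 m, the shut height, and pushing 1 mm further added about 7 N without the cover moving. The last push was about 23 N down, with about 10 N sideways.
- **Tools, can and tin:** The tin and the wire brush look undisturbed in the last close-up. I did not measure or recheck the hammer, can, spanner, square or clamp after the start; the arm's path stayed clear of them.

No check failed or disagreed. The only correction was a shift of about 5 mm before gripping the wing, because one position reading was taken before the arm had settled.

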